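# Loosen a tester tin's knurled ring by two full turns

### The arm

A 7-joint arm with a two-finger parallel gripper is mounted at the origin on the work surface. World frame = base frame: x ahead of the robot, y to its left, z up, the work surface at z = 0. Lengths are in m, angles in rad, forces in N, time in s.
With the tool pointing down it reaches from about 0.35 to 0.9 m from the base axis. Payload 8.1 kg.
Tool frame: the origin (TCP) lies midway between the tips of the shut fingers; the grasp point (between the pads) lies 19 mm behind it; z points along the fingers, y is the direction in which the jaws open and shut (so a half turn about z gives the same grasp; the last joint's range is limited). The gripper opens to 92 mm and grips with 3 to 60 N. Pads are 19 mm wide; open, the fingers measure 130 mm over their backs; the gripper's body (75 mm by 190 mm) begins 47 mm behind the grasp point.
Start: joints at [1.133, 0.434, 0.025, 1.573, -0.012, 1.134, -0.075], TCP at [0.205, -0.59, 0.227] pointing down, gripper open.
Joint ranges: [-2.62, 2.62], [-0.44, 2.09], [-1.27, 1.32], [0.08, 2.57], [-1.32, 4.46], [0.12, 2], [-2.74, 2.74]. Speed limits (rad/s): [2.22, 2.22, 3.01, 3.01, 3.14, 3.14, 3.14].

### API

Orientations are given as a rotation vector (axis times angle).
In Python, from cell import arm gives the robot as it stands. The module is installed in compiled form; this text tells all that it offers.
- The arm moves only by the tool jog_arm, never from a script. Its argument "increments" is a list of rows, each an object with "slide": the shift along the tool's x, y, z in mm, a list of three; "roll": the turn about the tool's z in rad; "gripper": the opening, from 0 (shut) to 1 (fully open). In form: [{"slide": [x, y, z], "roll": roll, "gripper": gripper}, ...]. A call has exactly 10 rows; each row is the pose to reach, as a shift and turn from the pose commanded when the call began, along the tool's axes at that moment; what a row does not reach only later rows make up. A row lasts 1/12 s, in which the tool goes at most 41.7 mm and 7.16 degrees, less where a joint would pass 70% of its speed; a pose out of reach is approached as far as the arm can. A call with a gripper value outside its range is refused whole. The fingers move at their own pace and stop on an object; "newtons" is the grip in N (left out, the last holds). Time passes only in rows, so rows that repeat a pose let the fingers close, or fill a call up. It gives the time, the measured TCP pose, the force and the opening at its end, in the units of the state.
- arm.observe(): the state, without advancing time (a new reading comes with each control period).
- arm.get_image(name): name is "side" or "top"; returns a dict with "frame" (400x640x3 uint8, blue, green, red), "depth" (400x640 float32, m along the optical axis (not along the pixel's ray), 0 where there is no reading), "intrinsics" (3x3 intrinsics, pixels), "R" (3x3) and "t" (3): a world point X has camera coordinates R X + t. Camera axes: x right, y down, z forward; pixel columns grow to the right and rows downward; lengths in m; the calibration is good to about 2 mm. A picture is of the moment at which its call begins.
- arm.sign_off(): hands the job in, once; it reports no verdict.
The state is a dict: "clock": time; "joints": joint angles; "dq": joint speeds; "joint_efforts": joint torques, N m; "position": TCP position; "ee_rot": TCP orientation; "force": force on the tool from outside, world axes, zero at the start; "ft_torque": the same for the moment, N m; "width": opening from 0.0 (shut) to 1.0 (fully open).
Only numpy, scipy, OpenCV 4.12 (cv2) and the standard library are available. Lean on these libraries where they do the work, as an engineer would, in place of code of your own. Each camera call takes 0.05 s, during which the arm holds its last target.

### The job

Get the blue tester tin ready for the next tasting: roll a fingertip along the knurled rim of its screw ring and unscrew it, anticlockwise seen from above, by two full turns, so that it sits loose on the last of its thread and the black dot on it is back about where it began; no further, or it comes off. Only push the rim: do not take the ring between the fingers and do not touch its clear window. Leave the green and red tins screwed shut and the stock tins, dish, spoon and bell standing where they are.

Things in the scene. Friction and masses are not known exactly. Their poses are not given: they have to be found in the camera images.
- blue_tin: fixed tester tin with blue lacquer, 66 mm across, screwed to the front riser step by a base flange 88 mm across, 2 mm thick; origin at the centre of its underside, 30 mm above the counter, z up its axis. Its wall ends 36 mm up, where the screw ring begins. The three tins stand 130 mm apart and change places from run to run. This is the one to loosen.
- blue_ring (a joint): angle in rad of the blue tin's screw ring: 0 at the start (screwed home), growing as it is unscrewed (anticlockwise from above), 12.57 after two full turns. It takes about 0.02 N m to turn, does not spring back or coast, and climbs 2.5 mm per full turn. It would leave its thread soon after two and a third turns.
- blue_ring_top (a point): centre of the flat top edge of the blue tin's ring, on its axis; rises with the ring. The ring is aluminium, 74 mm across; its upright knurled rim is 14 mm tall, from this height down to 14 mm below, and overhangs the tin's wall by 4 mm all round. The top edge is 8 mm wide; inside it sits the window.
- blue_dot (a point): black dot, 6 mm across, on the top edge of the blue tin's ring, 32.5 mm from the axis; it goes round with the ring, so it shows the turns
- blue_window (a point): centre of the top of the clear slightly domed window, 58 mm across, set in the blue tin's ring and standing 3 mm above the ring's top edge, with a blue card under it. Not to be touched.
- green_tin: fixed tester tin with green lacquer, 66 mm across, screwed to the front riser step by a base flange 88 mm across, 2 mm thick; origin at the centre of its underside, 30 mm above the counter, z up its axis. Its wall ends 36 mm up, where the screw ring begins. The three tins stand 130 mm apart and change places from run to run. To be left closed.
- green_ring (a joint): angle in rad of the green tin's ring, same make as the blue one: 0 closed
- red_tin: fixed tester tin with red lacquer, 66 mm across, screwed to the front riser step by a base flange 88 mm across, 2 mm thick; origin at the centre of its underside, 30 mm above the counter, z up its axis. Its wall ends 36 mm up, where the screw ring begins. The three tins stand 130 mm apart and change places from run to run. To be left closed.
- red_ring (a joint): angle in rad of the red tin's ring, same make as the blue one: 0 closed
- riser: three stacked clear acrylic risers, fixed, 540 mm wide along y; origin at counter level under the middle of the row of tester tins, x axis towards the back. Front step 30 mm high, from 65 mm before the origin to 85 mm behind it; second step 70 mm high, 85 to 170 mm behind; third 110 mm high, 170 to 255 mm behind.
- white_tin: loose closed stock tin, white, 74 mm across and 53 mm tall, on the second step; origin at the centre of its underside. A bystander.
- grey_tin: loose closed stock tin, grey, 74 mm across and 53 mm tall, on the third step; origin at the centre of its underside. A bystander.
- yellow_tin: loose closed stock tin, yellow, 74 mm across and 53 mm tall, on the third step; origin at the centre of its underside. A bystander.
- dish: loose glazed brown clay dish, 84 mm across the rim and 28 mm tall, on the second step; origin at the centre of its underside. A bystander.
- spoon: loose steel tasting spoon, 140 mm long along its x axis (bowl at +x, 37 mm across, 9 mm tall; handle 3 mm thick), flat on the counter in front of the risers; origin near its middle on its underside. A bystander.
- bell: tiny loose brass-coloured plastic bell, 33 mm across and 43 mm tall, at the left end (+y) of the front step; origin at the centre of its underside. A bystander.

How it is judged:
On the way:
1. the blue tin's ring has come round one full turn (value of joint blue_ring above 6.28 rad).
At the end, for the whole second after the job is handed in: The blue tin's ring has been unscrewed by two full turns (12.57 rad) to within 0.6 rad (about a tenth of a turn) and is at rest; the green and red rings have turned less than 0.3 rad; the stock tins, dish, spoon and bell are within 20 mm of where they stood (value of joint blue_ring between 11.97 and 13.17 rad and velocity of joint blue_ring between -0.05 and 0.05 rad/s and value of joint each of green_ring, red_ring below 0.3 rad and distance of each of white_tin, grey_tin, yellow_tin, dish, spoon, bell from where it was at the start of the episode below 0.02 m); the robot touches nothing.
It fails at once if the blue ring is unscrewed further than two and a third turns, off its thread (value of joint blue_ring above 14.66 rad).
It fails at once if the blue ring is taken between the fingers (the gripper straddles it) (z of the grasp point in the frame of blue_ring_top below 0.016 m and horizontal distance between the grasp point and blue_ring_top below 0.022 m).
It fails at once if the clear window is touched with more than 1 N (contact force between any of the fingers, the arm and blue_ring_c1 above 1 N).
It fails at once if the green or the red ring is turned by 0.3 rad or more (not (value of joint green_ring below 0.3 rad) or not (value of joint red_ring below 0.3 rad)).
It fails at once if a stock tin, the dish, the spoon or the bell is lifted, carried or pushed 20 mm or more from its place (distance of any of white_tin, grey_tin, yellow_tin, dish, spoon, bell from where it was at the start of the episode above 0.02 m).
It also fails if it takes over 72 s, if anything falls off the work surface, if the arm or the gripper's body presses on something with over 40 N, if the wrist force passes 120 N, or if a joint passes its speed limit or range.

## Working session

There is one attempt and no reset: what is moved stays moved. The work goes in short steps, Python scripts to look and compute and a tool call to move; the robot and the scene stay as the last step left them, time stands still between calls to the robot, and variables do not carry over. Pictures are saved under pics/ and viewed, and the job is handed in when it is done.

Besides the shell and the picture viewer there is one more tool, called after "Emit:" by a JSON object that holds its "name" and its "arguments", one argument or row to a line. jog_arm: Moves the arm, as the interface text tells. Its arguments: {"type":"object","properties":{"increments":{"type":"array"},"newtons":{"type":"number"}},"required":["increments"]}

```bash
mkdir -p pics; ls; python3 - <<'E'
from cell import arm
import cv2
s=arm.observe();print(s)
for n in("side","top"):
    d=arm.get_image(n);cv2.imwrite(f"pics/{n}0.png",d["frame"]);print(n,d["intrinsics"],d["R"],d["t"])
E
```

```text
pics
{'clock': 0.0, 'joints': array([ 1.1333908 ,  0.43525259,  0.02498967,  1.574095  , -0.01160956,
        1.13402304, -0.07512406]), 'dq': array([ 0.00012811,  0.00089444,  0.00041795,  0.00145835,  0.00194481,
       -0.00123485, -0.00060983]), 'joint_efforts': array([-4.69493643e-04, -6.67861319e+01,  9.84351262e-01, -3.14460719e+01,
       -6.07128488e-02,  4.28659958e-02,  9.25015524e-05]), 'position': array([ 0.20513326, -0.58982469,  0.2259276 ]), 'ee_rot': array([-3.09614841e+00, -5.23020297e-01,  6.52192892e-04]), 'force': array([ 0.1664207 , -0.20857148, -1.13316356]), 'ft_torque': array([0.00490204, 0.00277559, 0.0051581 ]), 'width': 0.998836034099281}
side [[511.06440361   0.         321.61825361]
 [  0.         511.06440361 202.20147489]
 [  0.           0.           1.        ]] [[-0.99302989 -0.11588336  0.02151012]
 [-0.08818427  0.60941549 -0.78793165]
 [ 0.07819957 -0.78433654 -0.61538689]] [0.5189869  0.12736626 1.20005076]
top [[500.73326836   0.         327.18794625]
 [  0.         500.73326836 199.86776876]
 [  0.           0.           1.        ]] [[ 0.01466178 -0.9997736   0.01542019]
 [-0.99662504 -0.01585786 -0.08054232]
 [ 0.08076862 -0.01418725 -0.9966319 ]] [-0.01690397  0.56297524  1.33609936]
```

View pics/side0.png

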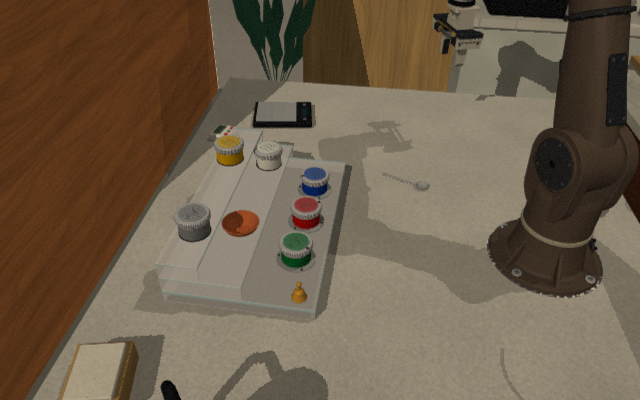

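View pics/top0.png

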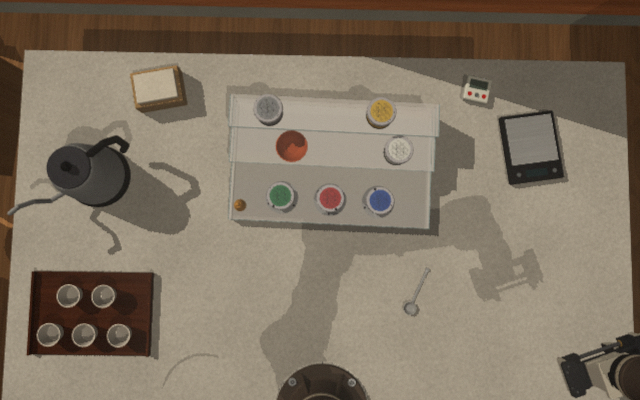

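```bash
cat > h.py <<'E'
import numpy as np,cv2
from cell import arm
def ray(d,u,v,z):
    K,R,t=d["intrinsics"],d["R"],d["t"]
    c=-R.T@t; r=R.T@np.linalg.inv(K)@np.array([u,v,1.]); return c+r*(z-c[2])/r[2]
def proj(d,X):
    p=d["intrinsics"]@(d["R"]@np.asarray(X)+d["t"]); return p[:2]/p[2]
def blob(d,lo,hi,box=None,mina=30):
    h=cv2.cvtColor(d["frame"],cv2.COLOR_BGR2HSV); m=cv2.inRange(h,lo,hi)
    n,l,s,c=cv2.connectedComponentsWithStats(m)
    return [(c[i],s[i]) for i in range(1,n) if s[i][4]>mina]
def crop(d,u,v,w,name,k=8):
    f=d["frame"][int(v-w*.75):int(v+w*.75),int(u-w):int(u+w)]
    cv2.imwrite(name,cv2.resize(f,None,fx=k,fy=k,interpolation=cv2.INTER_CUBIC))
E
python3 - <<'E'
from h import *
for n in("top","side"):
    d=arm.get_image(n)
    for nm,lo,hi in(("blue",(105,120,40),(125,255,255)),("green",(60,120,40),(85,255,255)),("red",(172,120,60),(180,255,255))):
        for c,s in blob(d,lo,hi): print(n,nm,c,s,ray(d,*c,0.082))
    b=max(blob(d,(105,120,40),(125,255,255)),key=lambda x:x[1][4])[0]
    crop(d,*b,35,f"pics/{n}_blue.png",10)
E
```

```text
Traceback (most recent call last):
ValueError: max() iterable argument is empty
```

```bash
python3 - <<'E'
from h import *
for n,P in(("top",[(380,201),(280,197),(330,199)]),("side",[(315,175),(296,243),(306,206)])):
    d=arm.get_image(n);h=cv2.cvtColor(d["frame"],cv2.COLOR_BGR2HSV)
    print([h[v,u] for u,v in P], d["frame"].dtype)
    for nm,lo,hi in(("blue",(105,120,40),(130,255,255)),("green",(60,120,40),(90,255,255)),("red",(172,120,60),(180,255,255))):
        for c,s in blob(d,lo,hi): print(n,nm,c,s,ray(d,*c,0.082))
    crop(d,*P[0],35,f"pics/{n}_blue.png",10)
E
```

```text
[array([113,  96, 111], dtype=uint8), array([ 64,  74, 103], dtype=uint8), array([  3, 128, 135], dtype=uint8)] uint8
[array([111, 123, 106], dtype=uint8), array([ 65, 108,  90], dtype=uint8), array([  0, 150, 121], dtype=uint8)] uint8
side blue [314.50714286 172.93571429] [305 168  20  11 140] [ 0.55961687 -0.14480559  0.082     ]
side blue [313.8817734  189.84729064] [302 183  25  13 203] [ 0.55193943 -0.07268351  0.082     ]
side green [293.73737374 261.28282828] [282 254  26  13 198] [0.56150476 0.17816871 0.082     ]
```

View pics/top_blue.png

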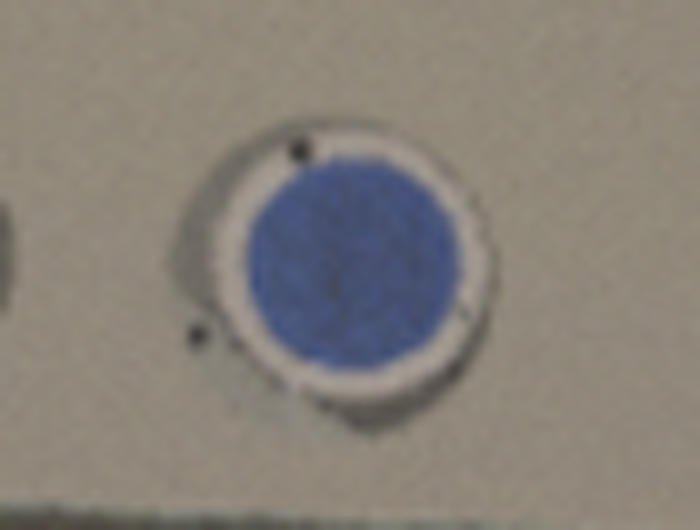

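View pics/side_blue.png

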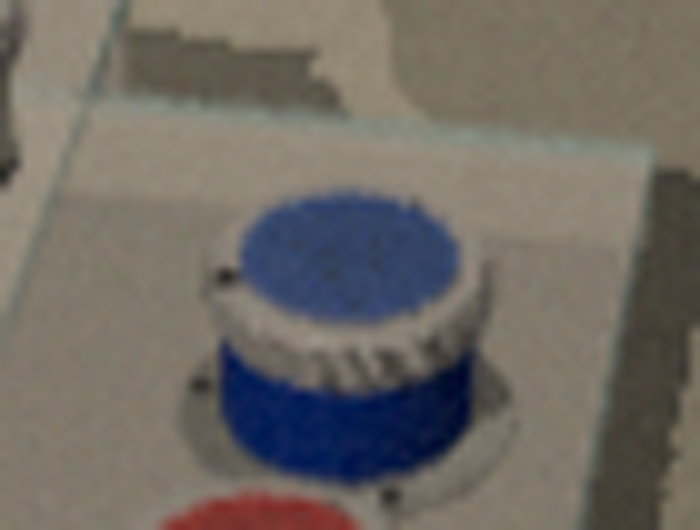

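```bash
cat >> h.py <<'E'
COL=dict(blue=((105,75,60),(130,255,255)),green=((50,55,60),(90,255,255)),red=((0,100,90),(6,255,255)))
E
python3 - <<'E'
from h import *
for n,P in(("top",[(380,201),(280,197),(330,199)]),("side",[(315,175),(296,243),(306,206)])):
    d=arm.get_image(n)
    for nm in COL:
        for c,s in blob(d,*COL[nm],mina=200): print(n,nm,c,s,ray(d,*c,0.0815))
d=arm.get_image("top"); P=ray(d,345+30.0,174.75+15,0.08)
print(ray(d,380-35+30.0,201-26+15.,.08))
s=arm.observe();from scipy.spatial.transform import Rotation as R
print(R.from_rotvec(s['ee_rot']).as_matrix(),s['clock'])
E
```

```text
top blue [379.62461538 200.11076923] [370 190  20  21 325] [ 0.55994977 -0.1438298   0.0815    ]
top green [279.84036145 195.28012048] [270 185  21  21 332] [0.56839948 0.11555513 0.0815    ]
top red [329.83090379 197.64431487] [320 188  21  21 343] [ 0.56431685 -0.01424164  0.0815    ]
side blue [314.41262136 173.39805825] [304 168  22  12 206] [ 0.55967834 -0.14343233  0.0815    ]
side green [295.35211268 241.04225352] [283 233  26  17 355] [0.56793961 0.1161403  0.0815    ]
side red [305.73913043 204.25362319] [294 197  24  15 276] [ 0.56374583 -0.01410782  0.0815    ]
[ 0.58632913 -0.13176711  0.08      ]
[[ 9.44514189e-01  3.28470604e-01 -1.00829415e-04]
 [ 3.28470619e-01 -9.44514162e-01  2.26209905e-04]
 [-2.09315068e-05 -2.46777965e-04 -9.99999969e-01]] 0.4
```

Emit:
{"name": "jog_arm", "arguments": {
  "increments": [
    {"slide": [40, -15, 3], "roll": 0.05, "gripper": 0},
    {"slide": [75, -30, 6], "roll": 0.1, "gripper": 0},
    {"slide": [110, -42, 8], "roll": 0.15, "gripper": 0},
    {"slide": [145, -55, 10], "roll": 0.2, "gripper": 0},
    {"slide": [180, -70, 12], "roll": 0.25, "gripper": 0},
    {"slide": [215, -82, 14], "roll": 0.3, "gripper": 0},
    {"slide": [250, -95, 16], "roll": 0.335, "gripper": 0},
    {"slide": [285, -110, 18], "roll": 0.335, "gripper": 0},
    {"slide": [320, -122, 20], "roll": 0.335, "gripper": 0},
    {"slide": [350, -135, 20], "roll": 0.335, "gripper": 0}
  ],
  "newtons": 40
}}

```text
clock: 1.23
position: [0.4935, -0.3457, 0.2065]
ee_rot: [-3.141, -0.001, -0.001]
force: [0.9, 0.1, 1.0]
width: 0.325
```

Emit:
{"name": "jog_arm", "arguments": {
  "increments": [
    {"slide": [10, -20, 20], "roll": 0, "gripper": 0},
    {"slide": [20, -40, 40], "roll": 0, "gripper": 0},
    {"slide": [30, -60, 60], "roll": 0, "gripper": 0},
    {"slide": [40, -80, 80], "roll": 0, "gripper": 0},
    {"slide": [43, -95, 95], "roll": 0, "gripper": 0},
    {"slide": [43, -107, 106], "roll": 0, "gripper": 0},
    {"slide": [43, -107, 106], "roll": 0, "gripper": 0},
    {"slide": [43, -107, 106], "roll": 0, "gripper": 0},
    {"slide": [43, -107, 106], "roll": 0, "gripper": 0},
    {"slide": [43, -107, 106], "roll": 0, "gripper": 0}
  ]
}}

```text
clock: 2.07
position: [0.5349, -0.2427, 0.1018]
ee_rot: [3.14, -0.003, 0.003]
force: [-0.1, 0.2, 0.2]
width: 0.006
```

```bash
python3 - <<'E'
from h import *
s=arm.observe();print({k:s[k] for k in('clock','position','ee_rot','force','width','joints')})
for n in("side","top"):
    d=arm.get_image(n);u=proj(d,(.56,-.19,.09));crop(d,*u,64,f"pics/{n}1.png",6);print(proj(d,s['position'])-u, u)
E
```

```text
{'clock': 2.0667, 'position': array([ 0.53494992, -0.24266495,  0.101834  ]), 'ee_rot': array([ 3.14020924e+00, -3.41503288e-03,  2.58891821e-03]), 'force': array([-0.06244975,  0.23069947,  0.17557436]), 'width': 0.0059286005697260745, 'joints': array([ 0.35944744,  0.50345153, -0.03516335,  1.8065051 ,  0.02403841,
        0.83003552, -1.26051646])}
[ 11.77271005 -13.65913861] [316.59118537 160.65863944]
[21.22612892  9.71324951] [397.84979729 200.11126421]
```

View pics/side1.png

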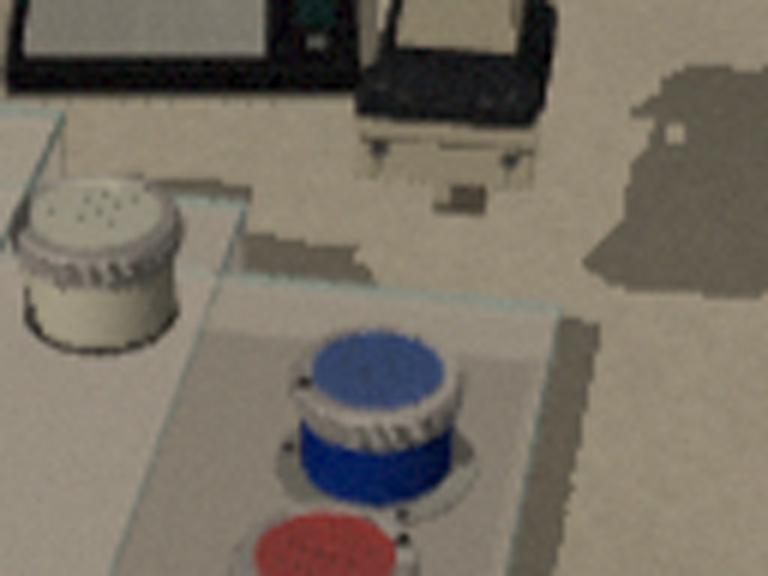

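View pics/top1.png

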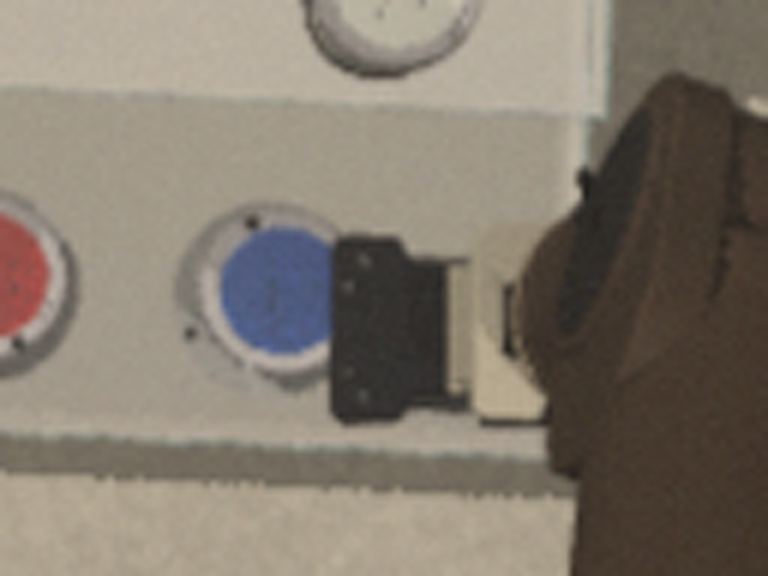

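Emit:
{"name": "jog_arm", "arguments": {
  "increments": [
    {"slide": [8, 0, 15], "roll": 0, "gripper": 0},
    {"slide": [15, 0, 30], "roll": 0, "gripper": 0},
    {"slide": [15, -10, 31], "roll": 0, "gripper": 0},
    {"slide": [15, -20, 31], "roll": 0, "gripper": 0},
    {"slide": [15, -25, 31], "roll": 0, "gripper": 0},
    {"slide": [15, -30, 31], "roll": 0, "gripper": 0},
    {"slide": [15, -33, 31], "roll": 0, "gripper": 0},
    {"slide": [15, -36, 31], "roll": 0, "gripper": 0},
    {"slide": [15, -36, 31], "roll": 0, "gripper": 0},
    {"slide": [15, -36, 31], "roll": 0, "gripper": 0}
  ]
}}

```text
clock: 3.0
position: [0.5497, -0.2049, 0.07]
ee_rot: [3.141, -0.0, 0.001]
force: [0.7, 0.3, -0.1]
width: 0.003
```

Emit:
{"name": "jog_arm", "arguments": {
  "increments": [
    {"slide": [0, -1, 0], "roll": 0, "gripper": 0},
    {"slide": [0, -2, 0], "roll": 0, "gripper": 0},
    {"slide": [0, -3, 0], "roll": 0, "gripper": 0},
    {"slide": [0, -4, 0], "roll": 0, "gripper": 0},
    {"slide": [0, -5, 0], "roll": 0, "gripper": 0},
    {"slide": [0, -6, 0], "roll": 0, "gripper": 0},
    {"slide": [0, -7, 0], "roll": 0, "gripper": 0},
    {"slide": [0, -7, 0], "roll": 0, "gripper": 0},
    {"slide": [0, -7, 0], "roll": 0, "gripper": 0},
    {"slide": [0, -7, 0], "roll": 0, "gripper": 0}
  ]
}}

```text
clock: 3.83
position: [0.5496, -0.1979, 0.0697]
ee_rot: [3.141, -0.0, 0.0]
force: [0.0, -0.3, 0.1]
width: 0.004
```

Emit:
{"name": "jog_arm", "arguments": {
  "increments": [
    {"slide": [0, -1, 0], "roll": 0, "gripper": 0},
    {"slide": [0, -2, 0], "roll": 0, "gripper": 0},
    {"slide": [0, -3, 0], "roll": 0, "gripper": 0},
    {"slide": [0, -4, 0], "roll": 0, "gripper": 0},
    {"slide": [0, -5, 0], "roll": 0, "gripper": 0},
    {"slide": [0, -5, 0], "roll": 0, "gripper": 0},
    {"slide": [0, -5, 0], "roll": 0, "gripper": 0},
    {"slide": [0, -5, 0], "roll": 0, "gripper": 0},
    {"slide": [0, -5, 0], "roll": 0, "gripper": 0},
    {"slide": [0, -5, 0], "roll": 0, "gripper": 0}
  ]
}}

```text
clock: 4.67
position: [0.5497, -0.1931, 0.0698]
ee_rot: [3.141, -0.001, 0.0]
force: [0.3, -2.1, 1.0]
width: 0.006
```

```bash
python3 - <<'E'
from h import *
for n in("side",):
    d=arm.get_image(n);u=proj(d,(.56,-.19,.09));crop(d,*u,50,f"pics/{n}2.png",8)
E
```

```text
(no output)
```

View pics/side2.png

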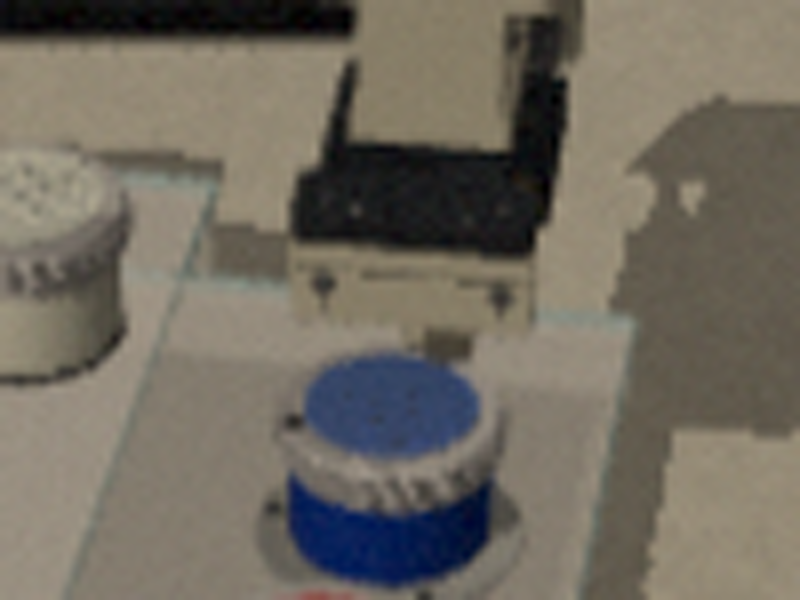

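Emit:
{"name": "jog_arm", "arguments": {
  "increments": [
    {"slide": [0, -1, 0], "roll": 0, "gripper": 0},
    {"slide": [0, -2, 0], "roll": 0, "gripper": 0},
    {"slide": [3, -2, 0], "roll": 0, "gripper": 0},
    {"slide": [6, -2, 0], "roll": 0, "gripper": 0},
    {"slide": [9, -2, 0], "roll": 0, "gripper": 0},
    {"slide": [12, -2, 0], "roll": 0, "gripper": 0},
    {"slide": [15, -2, 0], "roll": 0, "gripper": 0},
    {"slide": [18, -2, 0], "roll": 0, "gripper": 0},
    {"slide": [20, -2, 0], "roll": 0, "gripper": 0},
    {"slide": [20, -2, 0], "roll": 0, "gripper": 0}
  ]
}}

```text
clock: 5.55
position: [0.5704, -0.1921, 0.0703]
ee_rot: [3.14, -0.001, 0.002]
force: [0.5, -5.6, 4.8]
width: 0.001
```

```bash
python3 - <<'E'
from h import *
print(arm.observe()['force'],arm.observe()['position'])
d=arm.get_image("side");u=proj(d,(.56,-.144,.08));crop(d,*u,30,f"pics/side3.png",13);print(u)
E
```

```text
[ 0.54847523 -5.56793035  4.78427161] [ 0.57036387 -0.1921121   0.07027887]
[314.30855571 173.7444033 ]
```

View pics/side3.png

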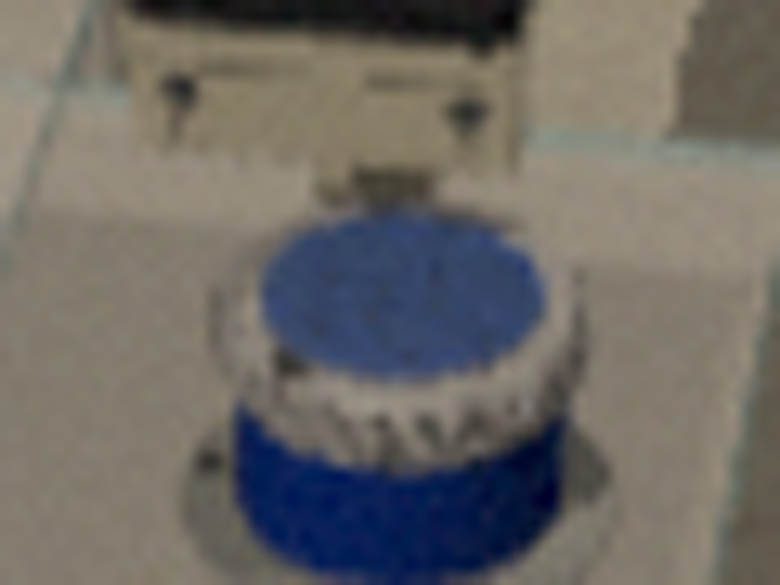

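Emit:
{"name": "jog_arm", "arguments": {
  "increments": [
    {"slide": [5, -1, 0], "roll": 0, "gripper": 0},
    {"slide": [10.5, -2, 0], "roll": 0, "gripper": 0},
    {"slide": [15.5, -4, 0], "roll": 0, "gripper": 0},
    {"slide": [20, -6.5, 0], "roll": 0, "gripper": 0},
    {"slide": [24, -10, 0], "roll": 0, "gripper": 0},
    {"slide": [27.5, -14, 0], "roll": 0, "gripper": 0},
    {"slide": [30.5, -19, 0], "roll": 0, "gripper": 0},
    {"slide": [32.5, -24, 0], "roll": 0, "gripper": 0},
    {"slide": [34, -29, 0], "roll": 0, "gripper": 0},
    {"slide": [34, -35, 0], "roll": 0, "gripper": 0}
  ]
}}

```text
clock: 6.43
position: [0.6073, -0.1549, 0.0704]
ee_rot: [-3.141, -0.001, -0.01]
force: [10.6, -1.6, -0.9]
width: 0.007
```

```bash
cat >> h.py <<'E'
C=np.array([.5598,-.1436])
def dot(d,z):
    g=cv2.GaussianBlur(cv2.cvtColor(d["frame"],cv2.COLOR_BGR2GRAY),(0,0),.7).astype(np.float32)
    a=np.radians(np.arange(0,360,2)); 
    P=np.array([proj(d,(C[0]+.0325*np.cos(x),C[1]+.0325*np.sin(x),z)) for x in a],np.float32)
    v=cv2.remap(g,P[:,0].copy(),P[:,1].copy(),cv2.INTER_LINEAR).ravel()
    med=np.median(v); o=[]
    for i in np.argsort(v):
        if v[i]>.65*med: break
        dg=2*i
        if all(abs((dg-q[0]+180)%360-180)>14 for q in o): o.append((int(dg),int(v[i])))
    return o[:6],int(med)
def look(tag,rot):
    s=arm.observe();print('t',s['clock'],'F',s['force'].round(1),'p',s['position'].round(4),s['width'])
    ims=[]
    for n in("top","side"):
        d=arm.get_image(n);z=.08+.0025*rot/6.283;print(n,dot(d,z))
        u=proj(d,(*C,z));f=d["frame"][int(u[1])-25:int(u[1])+25,int(u[0])-30:int(u[0])+30]
        ims.append(cv2.resize(f,None,fx=6.5,fy=6.5,interpolation=cv2.INTER_CUBIC))
    cv2.imwrite(f"pics/{tag}.png",np.hstack(ims))
E
python3 -c "
from h import *
look('l1',1.4)"
```

```text
t 6.4333 F [10.6 -1.6 -0.9] p [ 0.6073 -0.1549  0.0704] 0.006628570578900789
top ([(348, 56), (202, 58), (332, 59), (308, 61), (218, 61), (268, 61)], 109)
side ([], 101)
```

View pics/l1.png

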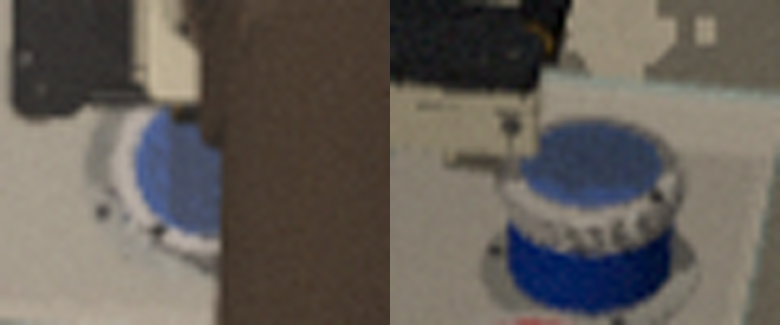

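Emit:
{"name": "jog_arm", "arguments": {
  "increments": [
    {"slide": [1, -5, 0], "roll": 0, "gripper": 0},
    {"slide": [1, -10, 0], "roll": 0, "gripper": 0},
    {"slide": [1, -15, 0], "roll": 0, "gripper": 0},
    {"slide": [1, -20, 0], "roll": 0, "gripper": 0},
    {"slide": [1, -25, 0], "roll": 0, "gripper": 0},
    {"slide": [0.5, -30.5, 0], "roll": 0, "gripper": 0},
    {"slide": [-0.5, -36, 0], "roll": 0, "gripper": 0},
    {"slide": [-2.5, -41, 0], "roll": 0, "gripper": 0},
    {"slide": [-5.5, -45.5, 0], "roll": 0, "gripper": 0},
    {"slide": [-9, -49.5, 0], "roll": 0, "gripper": 0}
  ]
}}

```text
clock: 7.37
position: [0.5954, -0.104, 0.0698]
ee_rot: [-3.14, -0.002, -0.002]
force: [4.0, 2.5, 1.5]
width: 0.004
```

```bash
sed -i 's/\.65\*med/.75*med/' h.py
python3 -c "
from h import *
look('l2',3.5)"
```

```text
t 7.3667 F [4.  2.5 1.5] p [ 0.5954 -0.104   0.0698] 0.003758461830117345
top ([], 61)
side ([(358, 25), (310, 28), (342, 28), (294, 31), (326, 39), (14, 48)], 81)
```

View pics/l2.png

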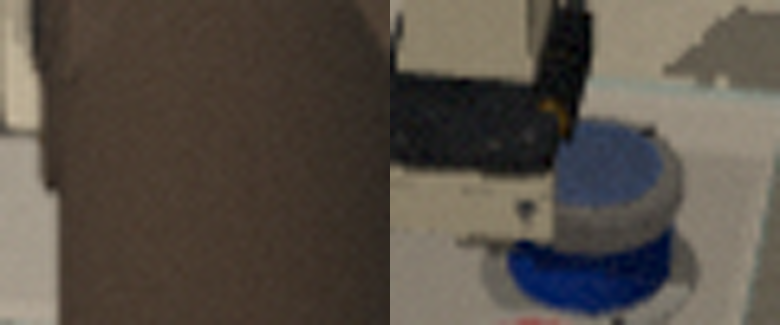

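Emit:
{"name": "jog_arm", "arguments": {
  "increments": [
    {"slide": [-4, -3.5, 0], "roll": 0, "gripper": 0},
    {"slide": [-9, -6.5, 0], "roll": 0, "gripper": 0},
    {"slide": [-14, -8.5, 0], "roll": 0, "gripper": 0},
    {"slide": [-19, -10, 0], "roll": 0, "gripper": 0},
    {"slide": [-24.5, -10, 0], "roll": 0, "gripper": 0},
    {"slide": [-29.5, -10, 0], "roll": 0, "gripper": 0},
    {"slide": [-34.5, -10, 0], "roll": 0, "gripper": 0},
    {"slide": [-39.5, -10, 0], "roll": 0, "gripper": 0},
    {"slide": [-44.5, -10, 0], "roll": 0, "gripper": 0},
    {"slide": [-50, -9.5, 0], "roll": 0, "gripper": 0}
  ]
}}

```text
clock: 8.3
position: [0.5447, -0.0936, 0.0701]
ee_rot: [-3.139, -0.004, -0.001]
force: [1.0, 6.9, 7.1]
width: 0.008
```

```bash

python3 -c "
from h import *
look('l3',5.2)"
```

```text
t 8.3 F [1.  6.9 7.1] p [ 0.5447 -0.0936  0.0701] 0.007547732889769726
top ([], 57)
side ([], 29)
```

View pics/l3.png

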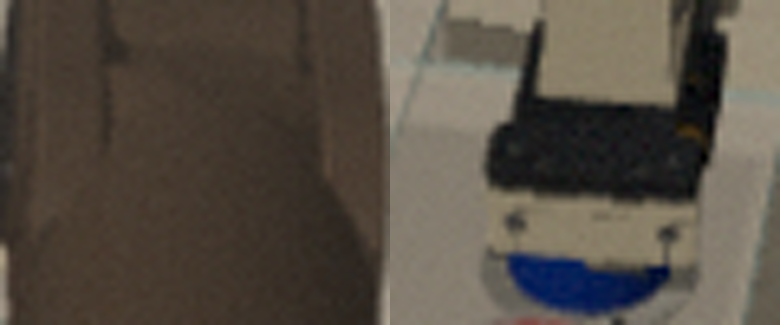

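Emit:
{"name": "jog_arm", "arguments": {
  "increments": [
    {"slide": [-5.5, 1.5, 0], "roll": 0, "gripper": 0},
    {"slide": [-10.5, 3.5, 0], "roll": 0, "gripper": 0},
    {"slide": [-15, 6.5, 0], "roll": 0, "gripper": 0},
    {"slide": [-19, 10, 0], "roll": 0, "gripper": 0},
    {"slide": [-23, 14, 0], "roll": 0, "gripper": 0},
    {"slide": [-25.5, 18.5, 0], "roll": 0, "gripper": 0},
    {"slide": [-27.5, 24, 0], "roll": 0, "gripper": 0},
    {"slide": [-29, 29, 0], "roll": 0, "gripper": 0},
    {"slide": [-29.5, 34.5, 0], "roll": 0, "gripper": 0},
    {"slide": [-29.5, 39.5, 0], "roll": 0, "gripper": 0}
  ]
}}

```text
clock: 9.23
position: [0.5121, -0.1366, 0.0688]
ee_rot: [-3.141, 0.001, 0.008]
force: [-6.8, 1.4, 1.0]
width: 0.007
```

```bash

python3 -c "
from h import *
look('l4',6.8)"
```

```text
t 9.2333 F [-6.8  1.4  1. ] p [ 0.5121 -0.1366  0.0688] 0.007481488627332137
top ([], 60)
side ([(266, 32), (250, 41), (234, 70), (50, 83)], 114)
```

View pics/l4.png

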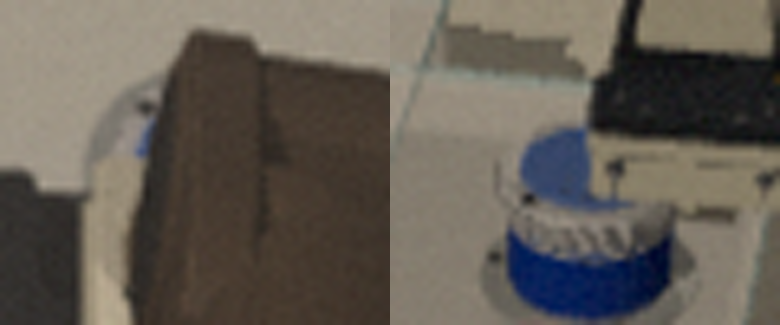

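Emit:
{"name": "jog_arm", "arguments": {
  "increments": [
    {"slide": [0, 5, 0], "roll": 0, "gripper": 0},
    {"slide": [0, 10, 0], "roll": 0, "gripper": 0},
    {"slide": [0, 15, 0], "roll": 0, "gripper": 0},
    {"slide": [0, 20, 0], "roll": 0, "gripper": 0},
    {"slide": [0.5, 25.5, 0], "roll": 0, "gripper": 0},
    {"slide": [1.5, 31, 0], "roll": 0, "gripper": 0},
    {"slide": [4, 36, 0], "roll": 0, "gripper": 0},
    {"slide": [6.5, 40.5, 0], "roll": 0, "gripper": 0},
    {"slide": [10.5, 44.5, 0], "roll": 0, "gripper": 0},
    {"slide": [14.5, 48.5, 0], "roll": 0, "gripper": 0}
  ]
}}

```text
clock: 10.17
position: [0.527, -0.1869, 0.0689]
ee_rot: [3.14, -0.004, -0.007]
force: [-5.0, -3.8, -0.9]
width: 0.006
```

```bash

python3 -c "
from h import *
look('l5',8.2)"
```

```text
t 10.1667 F [-5.  -3.8 -0.9] p [ 0.527  -0.1869  0.0689] 0.005601864748282275
top ([(174, 46), (158, 48), (136, 49), (112, 50), (96, 52), (76, 54)], 118)
side ([(144, 73)], 109)
```

View pics/l5.png

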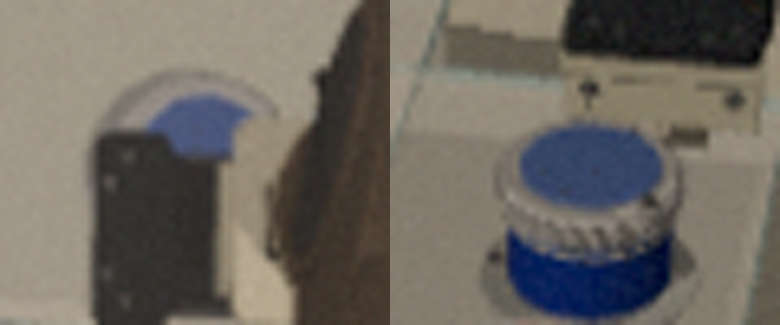

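Emit:
{"name": "jog_arm", "arguments": {
  "increments": [
    {"slide": [4.5, 3, 0], "roll": 0, "gripper": 0},
    {"slide": [10, 5, 0], "roll": 0, "gripper": 0},
    {"slide": [15, 6, 0], "roll": 0, "gripper": 0},
    {"slide": [20.5, 6.5, 0], "roll": 0, "gripper": 0},
    {"slide": [25.5, 6.5, 0], "roll": 0, "gripper": 0},
    {"slide": [30.5, 6.5, 0], "roll": 0, "gripper": 0},
    {"slide": [35.5, 6.5, 0], "roll": 0, "gripper": 0},
    {"slide": [40.5, 6.5, 0], "roll": 0, "gripper": 0},
    {"slide": [46, 6, 0], "roll": 0, "gripper": 0},
    {"slide": [51, 5, 0], "roll": 0, "gripper": 0}
  ]
}}

```text
clock: 11.1
position: [0.5806, -0.1941, 0.0695]
ee_rot: [3.137, -0.006, 0.001]
force: [2.4, -8.0, -2.3]
width: 0.005
```

```bash

python3 -c "
from h import *
look('l6',9.8)"
```

```text
t 11.1 F [ 2.4 -8.  -2.3] p [ 0.5806 -0.1941  0.0695] 0.005330698040106971
top ([(350, 46), (6, 48), (32, 50), (48, 50), (80, 53), (64, 58)], 122)
side ([(236, 66), (304, 68), (288, 77), (268, 82), (252, 85)], 118)
```

View pics/l6.png

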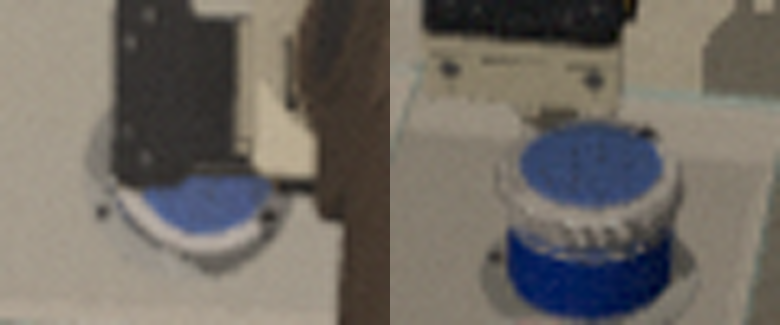

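Emit:
{"name": "jog_arm", "arguments": {
  "increments": [
    {"slide": [5, -2, 0], "roll": 0, "gripper": 0},
    {"slide": [10, -5, 0], "roll": 0, "gripper": 0},
    {"slide": [14, -8.5, 0], "roll": 0, "gripper": 0},
    {"slide": [17.5, -12.5, 0], "roll": 0, "gripper": 0},
    {"slide": [20.5, -17.5, 0], "roll": 0, "gripper": 0},
    {"slide": [22.5, -22.5, 0], "roll": 0, "gripper": 0},
    {"slide": [24, -28, 0], "roll": 0, "gripper": 0},
    {"slide": [24.5, -33.5, 0], "roll": 0, "gripper": 0},
    {"slide": [24.5, -38.5, 0], "roll": 0, "gripper": 0},
    {"slide": [24.5, -43.5, 0], "roll": 0, "gripper": 0}
  ]
}}

```text
clock: 12.03
position: [0.6076, -0.1466, 0.0702]
ee_rot: [3.141, -0.001, 0.007]
force: [6.0, 0.1, -1.3]
width: 0.003
```

```bash

python3 -c "
from h import *
look('l7',11.5)"
```

```text
t 12.0333 F [ 6.   0.1 -1.3] p [ 0.6076 -0.1466  0.0702] 0.0031515788264364917
top ([], 63)
side ([], 95)
```

View pics/l7.png

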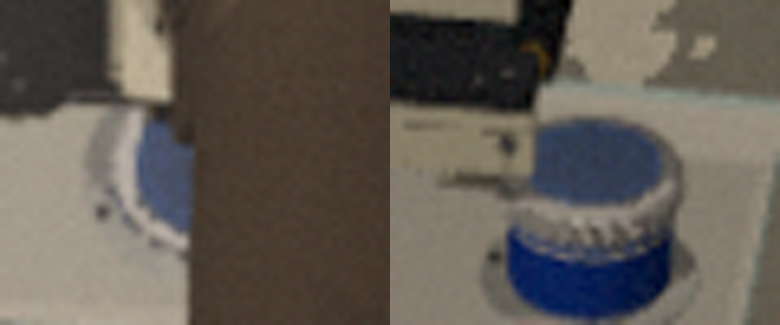

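Emit:
{"name": "jog_arm", "arguments": {
  "increments": [
    {"slide": [0, -5, 0], "roll": 0, "gripper": 0},
    {"slide": [0, -10, 0], "roll": 0, "gripper": 0},
    {"slide": [0, -15, 0], "roll": 0, "gripper": 0},
    {"slide": [-0.5, -20.5, 0], "roll": 0, "gripper": 0},
    {"slide": [-1.5, -26, 0], "roll": 0, "gripper": 0},
    {"slide": [-4, -31, 0], "roll": 0, "gripper": 0},
    {"slide": [-5, -33.5, 0], "roll": 0, "gripper": 0},
    {"slide": [5, -38.5, 0], "roll": 0, "gripper": 0},
    {"slide": [7, -39.5, 0], "roll": 0, "gripper": 0},
    {"slide": [7, -39.5, -30], "roll": 0, "gripper": 0}
  ]
}}

```text
clock: 12.97
position: [0.6093, -0.1061, 0.0948]
ee_rot: [-3.141, -0.001, 0.014]
force: [0.0, 0.2, -0.3]
width: 0.004
```

Emit:
{"name": "jog_arm", "arguments": {
  "increments": [
    {"slide": [0, 0, -30], "roll": 0, "gripper": 0},
    {"slide": [0, 0, -60], "roll": 0, "gripper": 0},
    {"slide": [0, 20, -90], "roll": 0, "gripper": 0},
    {"slide": [0, 50, -110], "roll": 0, "gripper": 0},
    {"slide": [0, 80, -120], "roll": 0, "gripper": 0},
    {"slide": [0, 110, -120], "roll": 0, "gripper": 0},
    {"slide": [0, 140, -120], "roll": 0, "gripper": 0},
    {"slide": [0, 170, -120], "roll": 0, "gripper": 0},
    {"slide": [0, 200, -120], "roll": 0, "gripper": 0},
    {"slide": [0, 230, -120], "roll": 0, "gripper": 0}
  ]
}}

```text
clock: 13.8
position: [0.6115, -0.3388, 0.2193]
ee_rot: [3.142, -0.001, -0.002]
force: [1.3, 0.6, -0.5]
width: 0.003
```

```bash

python3 -c "
from h import *
look('l8',12.4)"
```

```text
t 13.8 F [ 1.3  0.6 -0.5] p [ 0.6115 -0.3388  0.2193] 0.0033464725867600447
top ([(28, 97)], 157)
side ([(24, 86)], 118)
```

View pics/l8.png

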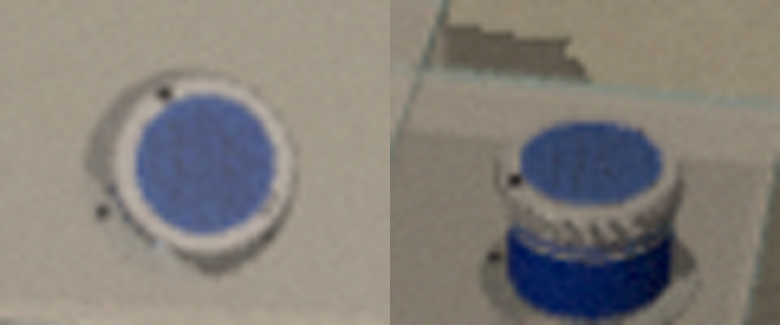

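```bash

python3 -c "
from h import *
for n in('top','side'):
    o=dict(arm.get_image(n)); new=o['frame'].copy(); o['frame']=cv2.imread(f'pics/{n}0.png'); print(n,'start',dot(o,.08)); cv2.imwrite(f'pics/{n}_end.png',new)
    for nm in COL:
        o['frame']=cv2.imread(f'pics/{n}0.png');a=blob(o,*COL[nm],mina=200);o['frame']=new;b=blob(o,*COL[nm],mina=200)
        print(nm,[x[0].round(1) for x in a],[x[0].round(1) for x in b])
a=cv2.imread('pics/top0.png');b=cv2.imread('pics/top_end.png')
cv2.imwrite('pics/cmp.png',np.vstack([a[85:235,220:445],b[85:235,220:445]]).repeat(2,0)[:600].repeat(2,1))
print(arm.observe()['dq'].round(3))
"
```

```text
top start ([(22, 89)], 141)
blue [array([379.7, 200.1])] [array([380. , 199.8])]
green [array([279.9, 195.3])] [array([279.8, 195.3])]
red [array([329.8, 197.7])] [array([329.8, 197.6])]
side start ([(18, 81)], 119)
blue [array([314.4, 173.4])] [array([314.3, 171.6])]
green [array([295.5, 241. ])] [array([295.4, 241.1])]
red [array([305.7, 204.3])] [array([305.8, 204.3])]
[-0.034 -0.015 -0.034  0.013 -0.008 -0.003 -0.005]
```

View pics/cmp.png

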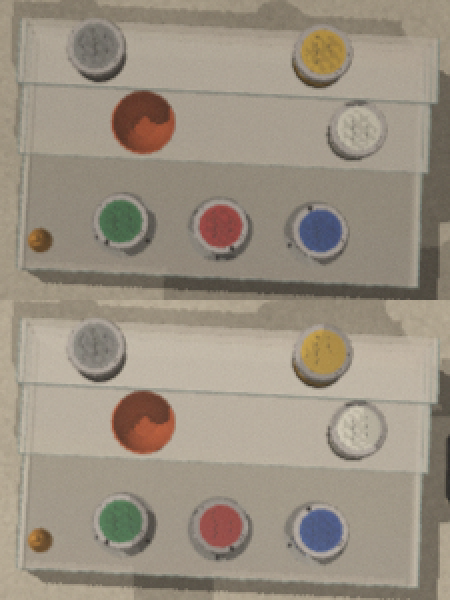

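View pics/side_end.png

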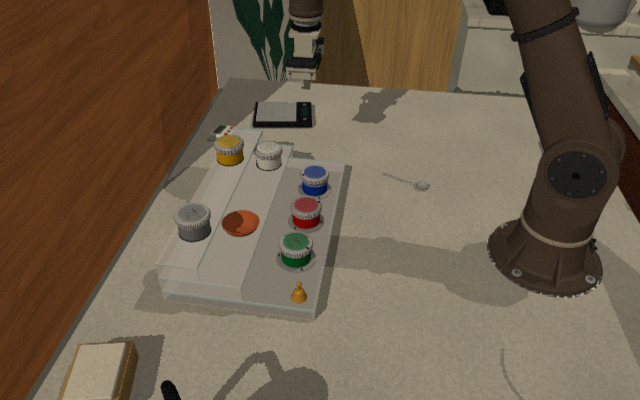

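```bash
python3 -c "
from cell import arm
print(arm.sign_off(), arm.observe()['clock'])"
```

```text
the job is handed in; nothing more can be done
the job is handed in; nothing more can be done
```

The blue ring is unscrewed by two full turns, and I've handed the job in, at about 14 s of the 72 s allowed. The job reports no verdict. I pushed the rim with the shut fingertips, going about one and a half times round the ring with 5–11 N of sideways push. Then I lifted the arm clear.

**Blue ring:** the dot is about 6° past where it began in both views (top 22° to 28°, side 18° to 24°), so roughly 12.67 rad. I followed it between moves: about 6.7, 8.4 and 10.0 rad. Two checks, near 5.2 and 11.5 rad, had the dot hidden behind the gripper, so I relied on how far the finger had travelled there. In the side view the ring also sits higher than at the start, as it should.

**Everything else:** before-and-after pictures show no visible movement of the stock tins, dish, spoon or bell. The green and red tins' window positions are unchanged, but I did not measure their ring angles separately. The fingers stayed outside the rim throughout, clear of the window. No check failed.

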